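Thread two printed gear kits onto their spindles

ROBOT

A 6-joint arm with a two-finger parallel gripper is mounted at the origin on the work surface. World frame = base frame: x ahead of the robot, y to its left, z up, the work surface at z = 0. Lengths are in m, angles in rad, forces in N, time in s.
With the tool pointing down it reaches from about 0.3 to 0.75 m from the base axis. Payload 8.5 kg.
Tool frame: the origin (TCP) lies on the centre line of the jaws, within the pads' length; the fingertips stand 25 mm ahead of it and the grasp point (between the pads) lies 6 mm ahead of it; z points along the fingers, y is the direction in which the jaws open and shut (so a half turn about z gives the same grasp; the last joint's range is limited). The gripper opens to 85 mm and grips with 20 to 120 N. Pads are 22 mm wide; open, the fingers measure 114 mm over their backs; the gripper's body (76 mm by 85 mm) begins 54 mm behind the grasp point. The pads swing forward as they close: fully open they stand 13 mm farther back than shut.
Start: joints at [-1.402, 0.381, 1.297, -0, 1.464, -0.215], TCP at [0.206, -0.51, 0.256] pointing down, gripper open.
Joint ranges: [-3.11, 3.11], [-0.89, 2.33], [0.22, 2.48], [-1.42, 4.56], [0.17, 2.85], [-2.88, 2.88]. Speed limits (rad/s): [2.39, 2.39, 3.14, 3.14, 3.14, 3.14].

INTERFACE

Orientations are given as a unit quaternion [x, y, z, w].
In Python, from rig import sense, vision, arm gives the robot as it stands.
- The arm moves only by the tool drive_tool, never from a script. Its argument "steps" is a list that holds one entry, the list of rows, each a list of 5 numbers: the shift along the tool's x, y, z in m, then the turn about the tool's z in degrees, then the closure, from -1 (fully open) to 1 (shut). In form: [[[dx, dy, dz, yaw, jaw], ...]]. A call has 1 to 10 rows; each row shifts and turns the commanded pose from where the row before left it, along the tool's axes as they then stand; what a row does not reach is not made up. A row lasts 1/12 s, in which the tool goes at most 41.7 mm and 7.16 degrees, less where a joint would pass 70% of its speed; a pose out of reach is approached as far as the arm can. A call is refused whole if a number of a shift passes 0.0417 or a number of a turn 7.16, either way. A call with a gripper value outside its range is refused whole. The fingers move at their own pace and stop on an object; "newtons" is the grip in N (left out, the last holds). Time passes only in rows, so rows that do not move let the fingers close. It gives the time, the measured TCP pose, the force and the opening at its end, in the units of the state.
- sense(): the state, without advancing time (a new reading comes with each control period).
- vision.capture(name): name is "scene" or "top"; returns a dict with "image" (420x560x3 uint8, red, green, blue), "z_map" (420x560 float32, m along the optical axis (not along the pixel's ray), 0 where there is no reading), "mtx" (3x3 intrinsics, pixels), "eye" and "attitude" of the camera in the world. Camera axes: x right, y up, looking along -z (the intrinsics and any distortion apply to the point x, -y, -z); pixel columns grow to the right and rows downward; lengths in m; the calibration is good to about 2 mm. A picture is of the moment at which its call begins.
- arm.job_done(): hands the job in, once; it reports no verdict.
The state is a dict: "clock": time; "joint_positions": joint angles; "joint_velocities": joint speeds; "joint_torque": joint torques, N m; "position": TCP position; "eef_rot": TCP orientation; "force": force on the tool from outside, world axes, zero at the start; "torque": the same for the moment, N m; "finger_gap": opening from 0.0 (shut) to 1.0 (fully open).
Only numpy, scipy, OpenCV 4.12 (cv2) and the standard library are available. Lean on these libraries where they do the work, as an engineer would, in place of code of your own. Each camera call takes 0.05 s, during which the arm holds its last target. There are 200 camera calls.

TASK

Pack the printed gears into their two kits, each gear threaded over the post, hub up and lying flat: on the stand with the square black base the green gear goes at the bottom, the blue one on it and the yellow one on top; on the stand with the round red base the white gear goes at the bottom and the orange one on top. Leave the filament spool, the pen cup and the calipers where they are.

Things in the scene. Friction and masses are not known exactly. Their poses are not given: they have to be found in the camera images.
- gear_green: green 3D-printed plastic gear, 84 mm across the teeth. Toothed disc 7 mm thick with a round hub 34 mm across standing up from it to 20 mm above the underside; a 24 mm bore goes right through. Loose, lies flat on the bench hub up at the start. Origin: centre of its underside; z points up along the bore out of the hub. 15 to 65 g.
- gear_blue: blue 3D-printed plastic gear, 66 mm across the teeth. Toothed disc 7 mm thick with a round hub 34 mm across standing up from it to 20 mm above the underside; a 24 mm bore goes right through. Loose, lies flat on the bench hub up at the start. Origin: centre of its underside; z points up along the bore out of the hub. 15 to 65 g.
- gear_yellow: yellow 3D-printed plastic gear, 50 mm across the teeth. Toothed disc 7 mm thick with a round hub 34 mm across standing up from it to 20 mm above the underside; a 24 mm bore goes right through. Loose, lies flat on the bench hub up at the start. Origin: centre of its underside; z points up along the bore out of the hub. 15 to 65 g.
- gear_white: white 3D-printed plastic gear, 76 mm across the teeth. Toothed disc 7 mm thick with a round hub 34 mm across standing up from it to 20 mm above the underside; a 24 mm bore goes right through. Loose, lies flat on the bench hub up at the start. Origin: centre of its underside; z points up along the bore out of the hub. 15 to 65 g.
- gear_orange: orange 3D-printed plastic gear, 56 mm across the teeth. Toothed disc 7 mm thick with a round hub 34 mm across standing up from it to 20 mm above the underside; a 24 mm bore goes right through. Loose, lies flat on the bench hub up at the start. Origin: centre of its underside; z points up along the bore out of the hub. 15 to 65 g.
- stand_square: spindle stand with a square black base, 80 x 80 mm, fixed to the bench. Base 8 mm thick; upright steel post in its middle, 14 mm in diameter, tip tapering to 6 mm over the last 8 mm, ending 64 mm above the bench. The first gear rests on the base, 8 mm above the bench, each further one on the hub below it, 20 mm higher. Origin: centre of the underside, on the post axis; z up.
- stand_round: spindle stand with a round red base, 90 mm in diameter, fixed to the bench. Base 8 mm thick; upright steel post in its middle, 14 mm in diameter, tip tapering to 6 mm over the last 8 mm, ending 64 mm above the bench. The first gear rests on the base, 8 mm above the bench, each further one on the hub below it, 20 mm higher. Origin: centre of the underside, on the post axis; z up.
- spool: bystander: spool of grey filament with black flanges, 200 mm in diameter, 60 mm tall, lying flat. Origin: centre of its underside.
- pen_cup: bystander: dark metal pen cup, 80 mm in diameter, 100 mm tall, with orange and red pencils reaching 185 mm above the bench. Origin: centre of its underside.
- calipers: bystander: steel calipers with a black display housing, 220 mm long, 14 mm thick at most, lying flat. Origin: on the underside at the middle of the beam; x along the beam.
There are look-alikes about, which are no part of the job. Of the things that look like the gear_orange, the middle-sized one is meant. There is more than one size of the gear_white; the one meant has the size given above.

How it is judged:
At the end, for the whole second after the job is handed in: Each gear on its post (within 8 mm of the axis), hub up, level within 0.12 rad, at rest, underside within 5 mm of its height above the bench: square black stand green 8, blue 28, yellow 48 mm; round red stand white 8, orange 28 mm (horizontal distance between each of gear_green, gear_blue, gear_yellow and stand_square below 0.008 m and z of gear_green in the frame of stand_square between 0.003 and 0.013 m and angle between each of gear_green, gear_blue, gear_yellow, gear_white, gear_orange's own z axis and vertical below 0.12 rad and linear speed of each of gear_green, gear_blue, gear_yellow, gear_white, gear_orange below 0.02 m/s and angular speed of each of gear_green, gear_blue, gear_yellow, gear_white, gear_orange below 0.3 rad/s and z of gear_blue in the frame of stand_square between 0.023 and 0.033 m and z of gear_yellow in the frame of stand_square between 0.043 and 0.053 m and horizontal distance between each of gear_white, gear_orange and stand_round below 0.008 m and z of gear_white in the frame of stand_round between 0.003 and 0.013 m and z of gear_orange in the frame of stand_round between 0.023 and 0.033 m); the robot touches nothing.
It fails at once if the filament spool is displaced by more than 30 mm (distance of spool from where it was at the start of the episode above 0.03 m).
It fails at once if the pen cup is displaced by more than 30 mm (distance of pen_cup from where it was at the start of the episode above 0.03 m).
It fails at once if the pair of calipers is displaced by more than 30 mm (distance of calipers from where it was at the start of the episode above 0.03 m).
It also fails if it takes over 109 s, if anything falls off the work surface, if the arm or the gripper's body presses on something with over 40 N, if the wrist force passes 120 N, or if a joint passes its speed limit or range.

## Working session

There is one attempt and no reset: what is moved stays moved. The work goes in short steps, Python scripts to look and compute and a tool call to move; the robot and the scene stay as the last step left them, time stands still between calls to the robot, and variables do not carry over. Pictures are saved under pics/ and viewed, about 12 in all and at most 16, crops included, and the job is handed in when it is done.

Besides the shell and the picture viewer there is one more tool, called after ">>>" by a JSON object that holds its "method" and its "body", one argument or row to a line. drive_tool: Moves the arm, as the interface text tells. Its arguments: {"type":"object","properties":{"steps":{"type":"array","items":{"type":"array","items":{"type":"array","items":{"type":"number"}}}},"newtons":{"type":"number"}},"required":["steps"]}

```bash
mkdir -p pics
cat > h.py <<'E'
import numpy as np, cv2
from scipy.spatial.transform import Rotation as R
from rig import sense, vision, arm
def cap(n):
    d=vision.capture(n); a=np.array(d["attitude"])
    d["R"]=a if a.shape==(3,3) else R.from_quat(a).as_matrix(); return d
def cloud(d):
    z=d["z_map"];K=np.array(d["mtx"]);v,u=np.indices(z.shape)
    p=np.stack([(u-K[0,2])/K[0,0]*z,-(v-K[1,2])/K[1,1]*z,-z],-1)
    return p@d["R"].T+np.array(d["eye"])
def save(n,im): cv2.imwrite("pics/"+n,cv2.cvtColor(im,cv2.COLOR_RGB2BGR))
E
python3 - <<'E'
from h import *
for n in("top","scene"):
    d=cap(n); save(n+"0.png",d["image"]); np.savez(n+"0.npz",**{k:np.array(v) for k,v in d.items()})
    print(n,d["mtx"],d["eye"],d["attitude"],d.keys())
print(sense())
E
```

```text
top [[447.71532793   0.         274.98044943]
 [  0.         447.71532793 209.70887565]
 [  0.           0.           1.        ]] [ 0.44695321 -0.02444504  1.24455476] [-0.03005655  0.03128811  0.71546859 -0.69729646] dict_keys(['image', 'z_map', 'mtx', 'eye', 'attitude', 'R'])
scene [[509.89855131   0.         276.43073381]
 [  0.         509.89855131 207.78151101]
 [  0.           0.           1.        ]] [ 1.52453139 -0.65755631  0.91347029] [0.39140172 0.21226071 0.43743513 0.78128138] dict_keys(['image', 'z_map', 'mtx', 'eye', 'attitude', 'R'])
{'clock': 0.1, 'joint_positions': array([-1.40230322e+00,  3.81141282e-01,  1.29815876e+00, -4.08233779e-05,
        1.46360928e+00, -2.15337553e-01]), 'joint_velocities': array([ 1.13660422e-03,  4.31254160e-05, -4.29163145e-03,  7.91232401e-04,
       -9.55859572e-04,  5.83446004e-04]), 'joint_torque': array([ 4.99426620e-03, -4.49218869e+01, -2.31654435e+01, -9.57575071e-05,
        3.70191250e-03, -2.26763495e-05]), 'position': array([ 0.20589133, -0.509759  ,  0.25577554]), 'eef_rot': array([ 9.81640075e-01,  1.90741527e-01, -4.86930770e-06, -6.58628492e-04]), 'force': array([ 0.33978652, -0.51810794, -0.63052253]), 'torque': array([0.01993605, 0.0316428 , 0.02515533]), 'finger_gap': 0.9994934575822065}
```

View pics/top0.png

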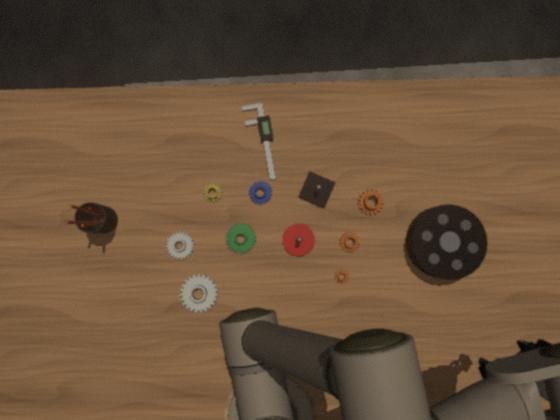

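View pics/scene0.png

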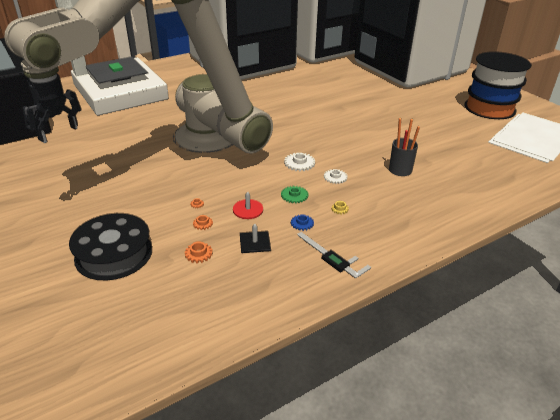

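The top view shows white candidates at (180,246) and (198,293), and orange ones at (371,202), (350,242) and (342,277). I'll measure sizes and centres, and make a crop to confirm which are meant.

```bash
cat >> h.py <<'E'
def toplane(d,uv,z):
    K=np.array(d["mtx"]);uv=np.atleast_2d(np.asarray(uv,float))
    r=np.stack([(uv[:,0]-K[0,2])/K[0,0],-(uv[:,1]-K[1,2])/K[1,1],-np.ones(len(uv))],-1)@d["R"].T
    e=np.array(d["eye"]); return e+r*((z-e[2])/r[:,2])[:,None]
def blobs(d,mask,z,amin=40):
    out=[]
    for c in cv2.findContours(mask.astype(np.uint8),cv2.RETR_EXTERNAL,cv2.CHAIN_APPROX_NONE)[0]:
        if cv2.contourArea(c)<amin: continue
        p=toplane(d,c[:,0],z)[:,:2].astype(np.float32)
        (x,y),r=cv2.minEnclosingCircle(p*1000)
        out.append((c[:,0].mean(0).round(0),(x/1000,y/1000),2*r,cv2.contourArea(c)))
    return out
def masks(im):
    h=cv2.cvtColor(im,cv2.COLOR_RGB2HSV).astype(int);H,S,V=h[...,0],h[...,1],h[...,2]
    return dict(green=(H>45)&(H<90)&(S>120)&(V>60),blue=(H>100)&(H<130)&(S>130)&(V>50),
      yellow=(H>21)&(H<35)&(S>170)&(V>90),white=(S<50)&(V>120),orange=(H>4)&(H<14)&(S>190)&(V>110),red=((H<4)|(H>174))&(S>180)&(V>70))
E
python3 - <<'E'
from h import *
d=dict(np.load("top0.npz")); im=d["image"]; P=cloud(d)
for k,m in masks(im).items():
    m[:130]=0 if k!="white" else m[:130]
    m[:,:130]=0;m[330:]=0
    for b in blobs(d,m,0.007): print(k,b)
print("table z",np.median(P[150:170,150:170,2]))
for u,v in[(317,190),(298,240)]:
    q=P[v-14:v+14,u-14:u+14].reshape(-1,3); t=q[q[:,2]>0.035]; print("post",len(t),t.mean(0),t[:,2].max())
b=(im.max(2)<50);b[:165]=0;b[212:]=0;b[:,:290]=0;b[:,345:]=0
print("black",blobs(d,b,0.008))
for (u,v) in[(240,239),(260,193),(213,193),(180,246),(198,293),(350,242)]:
    q=P[v-22:v+22,u-22:u+22].reshape(-1,3); t=q[(q[:,2]>0.014)&(q[:,2]<.03)]; 
    if len(t): print(u,v,len(t),t.mean(0),(t.min(0)+t.max(0))/2)
big=cv2.resize(im[165:325,155:395],None,fx=3.3,fy=3.3,interpolation=cv2.INTER_CUBIC); save("crop1.png",big)
E
```

```text
white (array([199., 293.]), (0.33173931884765623, 0.18695086669921876), 101.8226318359375, 926.0)
white (array([180., 245.]), (0.46329193115234374, 0.23738795471191407), 71.9297103881836, 474.5)
white (array([269., 160.]), (0.6963363647460937, -0.016235517501831054), 108.09613800048828, 159.0)
white (array([255., 108.]), (0.8363794555664062, 0.026971193313598634), 61.218238830566406, 84.0)
red (array([302., 245.]), (0.4585911865234375, -0.09420760345458984), 76.70439147949219, 108.5)
table z 0.0011926379865632164
post 28 [ 0.60169131 -0.13837037  0.09962361] 1.244554761958816
post 31 [ 0.46625914 -0.0754703   0.28846489] 1.244554761958816
black []
240 239 60 [0.47984741 0.07139754 0.02068079] [0.4806736  0.07794645 0.02085485]
260 193 65 [0.60498888 0.0133722  0.01976098] [0.60507575 0.01486717 0.01944097]
213 193 63 [0.60861467 0.14574982 0.02012155] [0.60996963 0.14581023 0.0201456 ]
180 246 68 [0.46457917 0.23860327 0.02000079] [0.4677684  0.23933912 0.02040069]
198 293 160 [0.333926   0.18472667 0.02276881] [0.33532036 0.18657255 0.02192459]
350 242 65 [ 0.46141324 -0.22886944  0.02018779] [ 0.45985873 -0.22263562  0.0203092 ]
```

View pics/crop1.png

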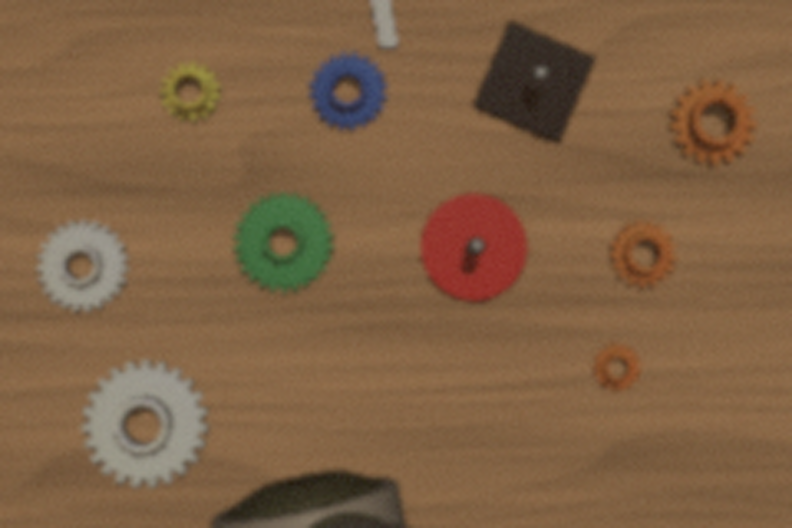

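The crop confirms it: white candidates are at crop (83,265), about 76 mm, and (145,425), about 102 mm, so the smaller one is meant. Orange candidates are at (712,122), (642,255) and (617,367); the middle-sized one is (642,255). Next I'll refine the centres.

```bash
cat >> h.py <<'E'
def bg(im,u,v,r,thr=38):
    """mask of what differs in Lab colour from the wood, in a window"""
    l=cv2.cvtColor(cv2.GaussianBlur(im,(3,3),0),cv2.COLOR_RGB2LAB).astype(float)
    w=np.median(l[150:330,150:400].reshape(-1,3),0)
    m=np.linalg.norm((l-w)*[.5,1.3,1.3],axis=2)>thr
    o=np.zeros_like(m);o[v-r:v+r,u-r:u+r]=m[v-r:v+r,u-r:u+r];return o
E
python3 - <<'E'
from h import *
d=dict(np.load("top0.npz")); im=d["image"]
w=dict(green=(240,239,22,26,.007),blue=(260,193,18,26,.007),yellow=(213,193,16,22,.007),white=(180,246,19,24,.007),orange=(350,242,16,20,.007),orangeBig=(371,202,18,20,.007),black=(317,190,24,15,.008),red=(298,240,22,26,.008))
for k,(u,v,r,t,z) in w.items():
    m=bg(im,u,v,r,t)
    for b in blobs(d,m,z,60):
        print(k,b[0],np.round(b[1],4),round(b[2],1),b[3])
    if k=="black":
        c=max(cv2.findContours(m.astype(np.uint8),0,1)[0],key=cv2.contourArea)
        print("rect",toplane(d,cv2.minAreaRect(c)[0],z),cv2.minAreaRect(c))
# post tip: bright grey pixels
hsv=cv2.cvtColor(im,cv2.COLOR_RGB2HSV)
for u,v in[(317,190),(298,240)]:
    s=hsv[v-14:v+14,u-12:u+12].astype(int); 
    mm=(s[...,1]<90)&(s[...,2]>80); yy,xx=np.nonzero(mm); print("tip",len(xx),xx.mean()+u-12,yy.mean()+v-14,toplane(d,[xx.mean()+u-12,yy.mean()+v-14],.062)) if len(xx) else print(s[...,2].max())
E
```

```text
green [240. 238.] [0.4791 0.0693] 79.8 606.0
blue [260. 192.] [0.6045 0.0123] 64.2 382.5
white [180. 245.] [0.4641 0.2372] 68.8 450.0
black [316. 189.] [ 0.6082 -0.1449] 109.6 804.5
rect [[ 0.6073658  -0.14408701  0.008     ]] ((316.1896667480469, 189.7241668701172), (29.281339645385742, 30.069177627563477), 23.198589324951172)
red [298. 240.] [ 0.4701 -0.0899] 87.6 743.0
tip 10 318.5 186.2 [[ 0.60965687 -0.14533349  0.062     ]]
tip 8 299.125 238.875 [[ 0.47100561 -0.08948074  0.062     ]]
```

Everything needed is located, so I'm moving. First I align the tool with the world axes, then go to the green gear.

>>> {"method": "drive_tool", "body": {
  "steps": [
    [[0, 0, 0, 5.5, -1], [0, 0, 0, 5.5, -1], [0, 0, 0, 5.5, -1], [0, 0, 0, 5.5, -1], [0.04, -0.02, 0, 0, -1], [0.04, -0.03, 0, 0, -1], [0.04, -0.03, 0, 0, -1], [0.04, -0.03, 0, 0, -1], [0.04, -0.03, 0, 0, -1], [0.04, -0.03, 0, 0, -1]]
  ],
  "newtons": 30
}}

```text
clock: 0.93
position: [0.4111, -0.3648, 0.2561]
eef_rot: [1.0, -0.0, -0.0, -0.0]
force: [1.1, -0.4, -0.3]
finger_gap: 0.998
```

>>> {"method": "drive_tool", "body": {
  "steps": [
    [[0.013, -0.04, 0, 0, -1], [0.01, -0.041, 0, 0, -1], [0.01, -0.041, 0, 0, -1], [0, -0.041, 0, 0, -1], [0, -0.041, 0, 0, -1], [0, -0.041, 0, 0, -1], [0, -0.041, 0.02, 0, -1], [0, -0.041, 0.02, 0, -1], [0, -0.041, 0.02, 0, -1], [0, -0.04, 0.01, 0, -1]]
  ]
}}

```text
clock: 1.77
position: [0.4415, 0.0312, 0.1898]
eef_rot: [1.0, -0.0, -0.001, -0.0]
force: [1.4, 0.3, 0.3]
finger_gap: 1.0
```

>>> {"method": "drive_tool", "body": {
  "steps": [
    [[0, 0, 0.02, 0, -1], [0, 0, 0.01, 0, -0.4], [0, 0, 0, 0, -0.4], [0, 0, 0, 0, -0.4]]
  ]
}}

```text
clock: 2.1
position: [0.4425, 0.0296, 0.1614]
eef_rot: [1.0, -0.0, -0.001, -0.0]
force: [-0.5, -0.8, 0.4]
finger_gap: 0.698
```

Run:
```python
from h import *
d=cap("scene"); im=d["image"]; save("s1.png",cv2.resize(im[110:270,180:380],None,fx=4,fy=3.7)); s=sense(); print(s["position"],s["finger_gap"])
```

```text
[0.44287353 0.02925739 0.16196573] 0.7021796936993496
```

View pics/s1.png

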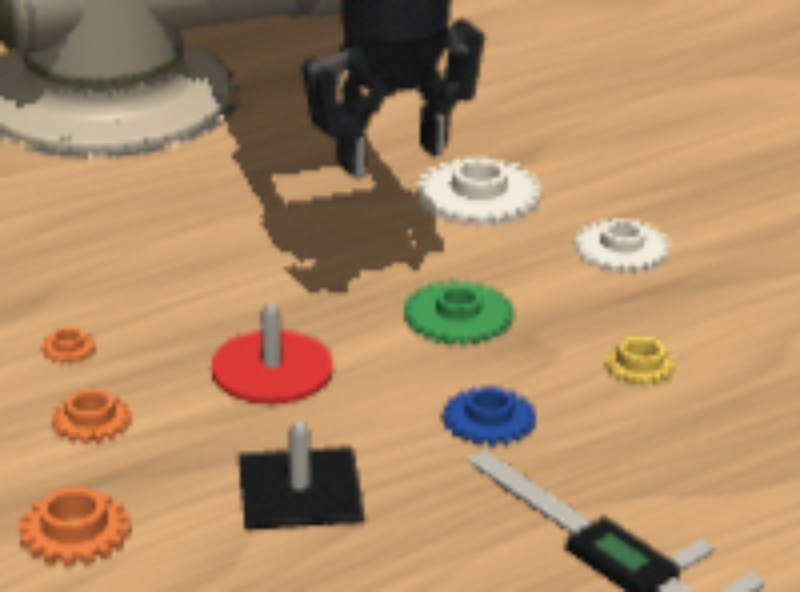

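The picture shows the open gripper behind the green gear (458,310), with its path clear. The shift still needed is x +36 mm and y +41 mm.

>>> {"method": "drive_tool", "body": {
  "steps": [
    [[0.018, -0.02, 0, 0, -0.4], [0.018, -0.021, 0, 0, -0.4], [0, 0, 0.025, 0, -0.4], [0, 0, 0.03, 0, -0.4], [0, 0, 0.025, 0, -0.4], [0, 0, 0.02, 0, -0.4], [0, 0, 0, 0, -0.4], [0, 0, 0, 0, -0.4]]
  ]
}}

```text
clock: 2.82
position: [0.479, 0.0701, 0.062]
eef_rot: [1.0, -0.001, -0.0, -0.0]
force: [-0.1, -0.6, -0.2]
finger_gap: 0.699
```

>>> {"method": "drive_tool", "body": {
  "steps": [
    [[0, 0, 0.015, 0, -0.4], [0, 0, 0.014, 0, -0.2], [0, 0, 0, 0, 0.6], [0, 0, 0, 0, 0.6], [0, 0, 0, 0, 0.6], [0, 0, 0, 0, 0.6], [0, 0, 0, 0, 0.6], [0, 0, 0, 0, 0.6]]
  ]
}}

```text
clock: 3.48
position: [0.4792, 0.0705, 0.0336]
eef_rot: [1.0, -0.0, 0.001, 0.0]
force: [-0.7, 0.3, 7.5]
finger_gap: 0.382
```

Gap 0.382 × 85 mm ≈ 33 mm, so the hub is gripped, though the tips touch the disc lightly. I'll lift and carry it to the square stand.

>>> {"method": "drive_tool", "body": {
  "steps": [
    [[0, 0, -0.02, 0, 0.6], [0, 0, -0.03, 0, 0.6], [0, 0, -0.03, 0, 0.6], [0.02, 0.03, 0, 0, 0.6], [0.02, 0.035, 0, 0, 0.6], [0.025, 0.035, 0, 0, 0.6], [0.025, 0.035, 0, 0, 0.6], [0.02, 0.035, 0, 0, 0.6], [0.015, 0.03, 0, 0, 0.6], [0, 0, 0, 0, 0.6]]
  ]
}}

```text
clock: 4.32
position: [0.6041, -0.1329, 0.1125]
eef_rot: [1.0, -0.002, 0.001, 0.001]
force: [-1.8, 0.4, -1.4]
finger_gap: 0.381
```

```bash
cat > side.py <<'E'
import sys
from h import *
d=cap("scene"); im=d["image"]; s=sense(); print(s["clock"],s["position"],s["finger_gap"],s["force"])
c=im[150:280,170:370]; save(sys.argv[1],cv2.resize(c,None,fx=4,fy=4,interpolation=cv2.INTER_CUBIC))
E
python3 side.py s2.png
```

```text
4.3667 [ 0.60275968 -0.13008578  0.11231385] 0.3784204934895353 [ 0.03107677  0.42273896 -0.13866015]
```

View pics/s2.png

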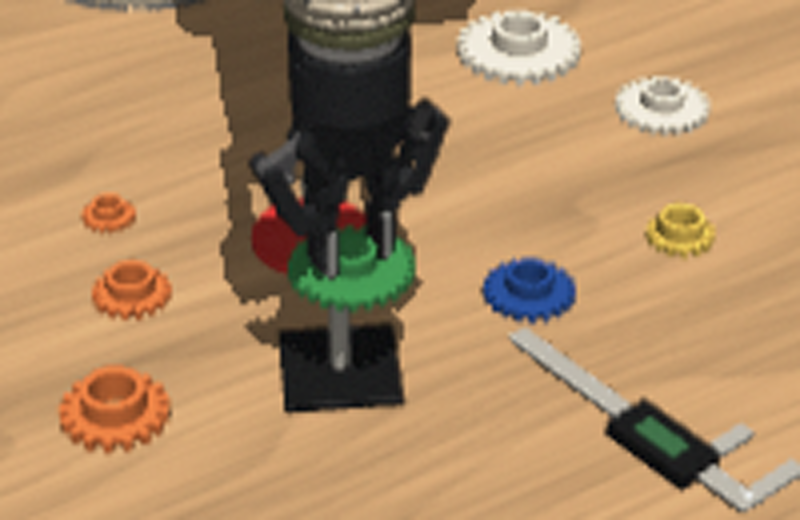

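The green gear is held level above the post at (340,290). It needs x +5.5 mm and y −14 mm, then it can go down.

>>> {"method": "drive_tool", "body": {
  "steps": [
    [[0.0055, 0.0145, 0, 0, 0.6], [0, 0, 0, 0, 0.6], [0, 0, 0.012, 0, 0.6], [0, 0, 0.014, 0, 0.6], [0, 0, 0.014, 0, 0.6], [0, 0, 0.014, 0, 0.6], [0, 0, 0.013, 0, 0.6], [0, 0, 0, 0, 0.6], [0, 0, 0, 0, 0.6]]
  ]
}}

```text
clock: 5.12
position: [0.6071, -0.1408, 0.0456]
eef_rot: [1.0, 0.0, -0.001, -0.0]
force: [0.3, 0.6, -0.5]
finger_gap: 0.382
```

>>> {"method": "drive_tool", "body": {
  "steps": [
    [[0.001, 0.003, 0.003, 0, 0.6], [0, 0, 0, 0, 0], [0, 0, 0, 0, -0.3], [0, 0, 0, 0, -0.4], [0, 0, 0, 0, -0.4], [0, 0, -0.03, 0, -0.4], [0, 0, -0.03, 0, -0.4], [0, 0, -0.02, 0, -0.4], [0, 0, 0, 0, -0.4]]
  ]
}}

```text
clock: 5.87
position: [0.6101, -0.1454, 0.1274]
eef_rot: [1.0, -0.0, 0.004, 0.002]
force: [0.3, 0.4, 1.0]
finger_gap: 0.7
```

>>> {"method": "drive_tool", "body": {
  "steps": [
    [[0, -0.03, 0, 0, -0.4], [0, -0.035, 0, 0, -0.4], [0, -0.035, 0, 0, -0.4], [-0.003, -0.03, 0, 0, -0.4], [-0.002, -0.028, 0, 0, -0.4], [0, 0, 0.025, 0, -0.4], [0, 0, 0.025, 0, -0.4], [0, 0, 0.015, 0, -0.4], [0, 0, 0, 0, -0.4], [0, 0, 0, 0, -0.4]]
  ]
}}

```text
clock: 6.7
position: [0.6032, 0.0133, 0.057]
eef_rot: [1.0, -0.0, -0.001, -0.0]
force: [0.5, -0.0, 0.5]
finger_gap: 0.701
```

```bash
python3 side.py s3.png
```

```text
6.75 [0.60381153 0.01309507 0.05802971] 0.7002134792117806 [-0.9557521  -0.67790592  1.07366822]
```

View pics/s3.png

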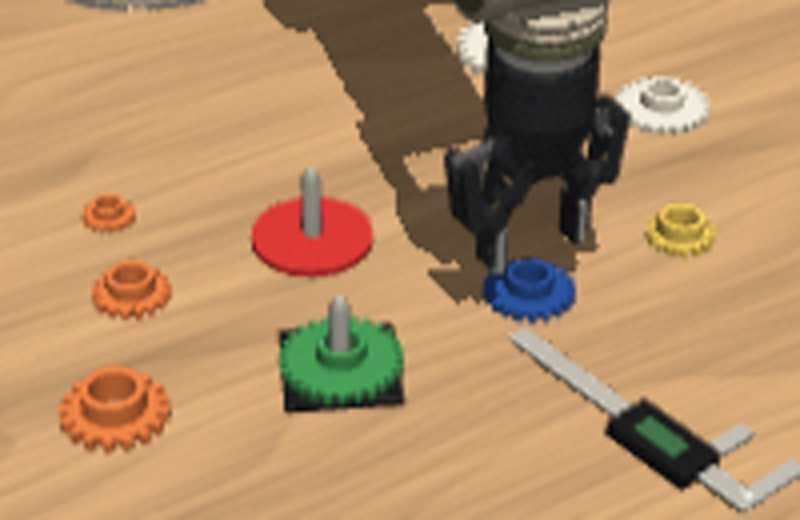

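Green sits flat on the square base at (340,360), and the jaws straddle blue at (530,285). I'll go down and grip.

>>> {"method": "drive_tool", "body": {
  "steps": [
    [[0, 0, 0.012, 0, -0.4], [0.001, 0, 0.01, 0, -0.2], [0, 0, 0, 0, 0.6], [0, 0, 0, 0, 0.6], [0, 0, 0, 0, 0.6], [0, 0, 0, 0, 0.6], [0, 0, 0, 0, 0.6], [0, 0, -0.02, 0, 0.6], [0, 0, -0.035, 0, 0.6], [0, 0, -0.035, 0, 0.6]]
  ]
}}

```text
clock: 7.58
position: [0.604, 0.0133, 0.1261]
eef_rot: [1.0, -0.0, -0.001, -0.0]
force: [1.2, -0.6, -0.4]
finger_gap: 0.381
```

>>> {"method": "drive_tool", "body": {
  "steps": [
    [[0, 0.03, 0, 0, 0.6], [0, 0.035, 0, 0, 0.6], [0, 0.035, 0, 0, 0.6], [0.003, 0.03, 0, 0, 0.6], [0, 0.022, 0, 0, 0.6], [0, 0.005, 0, 0, 0.6], [0, 0, 0, 0, 0.6], [0, 0, 0, 0, 0.6], [0, 0, 0, 0, 0.6]]
  ]
}}

```text
clock: 8.33
position: [0.6074, -0.1424, 0.1256]
eef_rot: [1.0, 0.001, -0.0, -0.0]
force: [-0.1, -0.2, 1.0]
finger_gap: 0.381
```

>>> {"method": "drive_tool", "body": {
  "steps": [
    [[0.001, 0.002, 0, 0, 0.6], [0, 0, 0.012, 0, 0.6], [0, 0, 0.013, 0, 0.6], [0, 0, 0.013, 0, 0.6], [0, 0, 0.012, 0, 0.6], [0, 0, 0.009, 0, 0.6], [0, 0, 0, 0, 0.6], [0, 0, 0, 0, 0.6]]
  ]
}}

```text
clock: 9.0
position: [0.6086, -0.1453, 0.0665]
eef_rot: [1.0, 0.0, -0.0, -0.0]
force: [0.1, -0.1, 0.4]
finger_gap: 0.379
```

>>> {"method": "drive_tool", "body": {
  "steps": [
    [[0, 0, 0.001, 0, 0.2], [0, 0, 0, 0, -0.3], [0, 0, 0, 0, -0.4], [0, 0, 0, 0, -0.4], [0, 0, 0, 0, -0.4], [0, 0, -0.02, 0, -0.4], [0, 0, -0.03, 0, -0.4], [0, 0, -0.03, 0, -0.4], [0, 0, 0, 0, -0.4], [0, 0, 0, 0, -0.4]]
  ]
}}

```text
clock: 9.83
position: [0.609, -0.146, 0.1473]
eef_rot: [1.0, -0.0, 0.002, 0.001]
force: [0.5, 0.2, -1.1]
finger_gap: 0.7
```

```bash
python3 side.py s4.png
python3 - <<'E'
from h import *
d=cap("top"); im=d["image"]; h=cv2.cvtColor(im,cv2.COLOR_RGB2HSV)
print(h[188:198,206:219,0]); print(h[188:198,206:219,1])
print(h[242,340:362])
E
```

```text
9.8833 [ 0.60837236 -0.14575851  0.14559335] 0.6993456785153842 [-0.56922044 -0.99345669 -0.23152072]
[[22 23 24 23 23 22 20 22 24 25 26 26 25]
 [23 24 23 21 18 18 16 17 21 24 25 26 25]
 [23 24 22 19 17 15 15 15 18 19 24 25 25]
 [24 25 21 16 15 15 15 14 14 19 22 24 25]
 [25 25 21 17 14 15 15 15 14 17 22 23 25]
 [24 24 22 17 15 15 15 15 16 18 22 23 25]
 [24 24 23 18 16 15 15 15 18 19 23 24 25]
 [23 23 23 22 19 17 18 19 19 22 23 24 25]
 [23 22 22 23 22 22 22 22 23 22 23 24 25]
 [21 22 21 22 23 22 22 22 22 21 21 24 25]]
[[143 154 148 153 156 154 149 151 155 148 141 143 145]
 [149 153 156 143 147 145 138 143 142 150 144 147 138]
 [152 149 151 142 132 125 117 135 135 148 143 149 145]
 [148 149 143 135 133 124 130 121 126 141 150 150 145]
 [151 153 142 130 123 122 124 122 125 132 143 155 149]
 [152 153 139 129 126 124 121 121 122 139 146 150 148]
 [152 143 140 138 124 121 121 124 128 137 148 152 148]
 [151 153 146 137 131 127 130 131 138 146 150 152 148]
 [151 151 147 149 144 135 139 142 147 154 150 144 144]
 [140 152 157 151 153 153 149 150 156 158 150 154 146]]
[[ 12 166 121]
 [ 12 172 135]
 [ 12 166 140]
 [ 12 167 122]
 [ 12 177 108]
 [ 13 168 126]
 [ 13 150 133]
 [ 14 128 137]
 [ 14 122 136]
 [ 14 124 138]
 [ 14 121 137]
 [ 15 118 134]
 [ 15 124 113]
 [ 15 133  86]
 [ 11 176  87]
 [ 12 177 118]
 [ 12 183 135]
 [ 12 168 144]
 [ 12 168 143]
 [ 13 150 138]
 [ 14 133 138]
 [ 15 128 133]]
```

View pics/s4.png

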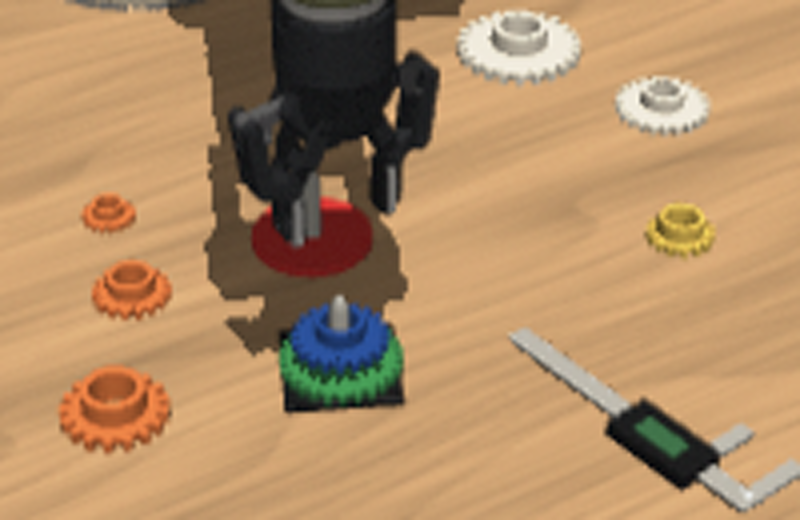

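Blue is flat on green at (340,335). Now the yellow and orange centres by hue.

Run:
```python
from h import *
d=cap("top"); im=d["image"]; h=cv2.cvtColor(im,cv2.COLOR_RGB2HSV)
for k,m,u,v,r in[("y",(h[...,0]>18),213,193,15),("o",(h[...,0]<14)&(h[...,1]>145),350,242,14),("w",h[...,1]<70,180,246,19)]:
    m=m&(h[...,1]>0); o=np.zeros_like(m); o[v-r:v+r,u-r:u+r]=m[v-r:v+r,u-r:u+r]; print(k,[(b[0],np.round(b[1],4),b[2]) for b in blobs(d,o,.007)])
    hole=cv2.findContours(o.astype(np.uint8),cv2.RETR_CCOMP,cv2.CHAIN_APPROX_NONE); 
    for c,hh in zip(hole[0],hole[1][0]):
        if hh[3]>=0 and len(c)>8: print(" hole",toplane(d,c[:,0].mean(0),.018)[0,:2].round(4),len(c))
```

```text
y [(array([212., 192.]), array([0.6082, 0.1453]), 51.582340240478516)]
 hole [0.6069 0.1456] 22
o [(array([349., 242.]), array([ 0.4608, -0.2304]), 54.48136901855469)]
 hole [ 0.4604 -0.2299] 25
w [(array([183., 252.]), array([0.4521, 0.2245]), 108.20980834960938)]
 hole [0.4236 0.239 ] 9
 hole [0.4274 0.2109] 10
 hole [0.4238 0.2207] 15
 hole [0.4336 0.2316] 18
 hole [0.4416 0.226 ] 14
 hole [0.4635 0.2367] 24
```

>>> {"method": "drive_tool", "body": {
  "steps": [
    [[0, -0.03, 0, 0, -0.4], [0, -0.035, 0, 0, -0.4], [0, -0.035, 0, 0, -0.4], [0, -0.035, 0, 0, -0.4], [0, -0.035, 0, 0, -0.4], [0, -0.035, 0, 0, -0.4], [0, -0.035, 0, 0, -0.4], [0, -0.03, 0.01, 0, -0.4], [0, -0.021, 0.02, 0, -0.4], [0, 0, 0, 0, -0.4]]
  ]
}}

```text
clock: 10.82
position: [0.6061, 0.149, 0.111]
eef_rot: [1.0, 0.002, -0.004, -0.0]
force: [-0.4, 0.0, -0.9]
finger_gap: 0.7
```

>>> {"method": "drive_tool", "body": {
  "steps": [
    [[0, 0, 0.02, 0, -0.4], [0, 0, 0.025, 0, -0.4], [0, 0, 0.01, 0, -0.4], [0, 0, 0, 0, -0.4], [0, 0, 0, 0, -0.4]]
  ]
}}

```text
clock: 11.23
position: [0.6086, 0.1446, 0.0605]
eef_rot: [1.0, -0.0, -0.001, 0.0]
force: [0.9, -0.7, 1.6]
finger_gap: 0.699
```

>>> {"method": "drive_tool", "body": {
  "steps": [
    [[-0.001, 0, 0.013, 0, -0.4], [0, -0.001, 0.011, 0, -0.2], [0, 0, 0, 0, 0.6], [0, 0, 0, 0, 0.6], [0, 0, 0, 0, 0.6], [0, 0, 0, 0, 0.6], [0, 0, 0, 0, 0.6], [0, 0, -0.02, 0, 0.6], [0, 0, -0.04, 0, 0.6], [0, 0, -0.04, 0, 0.6]]
  ]
}}

```text
clock: 12.07
position: [0.6069, 0.1462, 0.137]
eef_rot: [1.0, -0.0, -0.001, 0.0]
force: [0.3, 0.3, -1.5]
finger_gap: 0.372
```

>>> {"method": "drive_tool", "body": {
  "steps": [
    [[0, 0.03, 0, 0, 0.6], [0, 0.035, 0, 0, 0.6], [0, 0.035, 0, 0, 0.6], [0, 0.035, 0, 0, 0.6], [0, 0.035, 0, 0, 0.6], [0, 0.035, 0, 0, 0.6], [0, 0.035, 0, 0, 0.6], [0, 0.03, 0, 0, 0.6], [0, 0.02, 0, 0, 0.6], [0, 0, 0, 0, 0.6]]
  ]
}}

```text
clock: 12.9
position: [0.6074, -0.1479, 0.1367]
eef_rot: [1.0, -0.002, 0.0, 0.001]
force: [-0.3, -0.0, -0.2]
finger_gap: 0.37
```

>>> {"method": "drive_tool", "body": {
  "steps": [
    [[0, 0, 0, 0, 0.6], [0, 0, 0, 0, 0.6], [0, 0, 0, 0, 0.6]]
  ]
}}

```text
clock: 13.15
position: [0.6075, -0.1425, 0.1367]
eef_rot: [1.0, 0.001, 0.0, -0.0]
force: [0.0, 0.0, -0.3]
finger_gap: 0.372
```

>>> {"method": "drive_tool", "body": {
  "steps": [
    [[0.001, 0.002, 0, 0, 0.6], [0, 0, 0.01, 0, 0.6], [0, 0, 0.012, 0, 0.6], [0, 0, 0.012, 0, 0.6], [0, 0, 0.01, 0, 0.6], [0, 0, 0.006, 0, 0.6], [0, 0, 0, 0, 0.6], [0, 0, 0, 0, 0.6]]
  ]
}}

```text
clock: 13.82
position: [0.6086, -0.1457, 0.0863]
eef_rot: [1.0, 0.0, -0.0, -0.0]
force: [-0.6, -1.1, 0.4]
finger_gap: 0.37
```

>>> {"method": "drive_tool", "body": {
  "steps": [
    [[0, 0, 0, 0, 0.2], [0, 0, 0, 0, -0.3], [0, 0, 0, 0, -0.4], [0, 0, 0, 0, -0.4], [0, 0, 0, 0, -0.4], [0, 0, -0.02, 0, -0.4], [0, 0, -0.03, 0, -0.4], [0, 0, 0, 0, -0.4], [0, 0, 0, 0, -0.4]]
  ]
}}

```text
clock: 14.57
position: [0.6091, -0.146, 0.1381]
eef_rot: [1.0, -0.0, 0.002, 0.001]
force: [0.3, 0.5, -0.5]
finger_gap: 0.701
```

```bash
python3 side.py s5.png
```

```text
14.6167 [ 0.60844522 -0.14576367  0.13666325] 0.7004844622013576 [-0.4406428   0.10765572 -0.55689176]
```

View pics/s5.png

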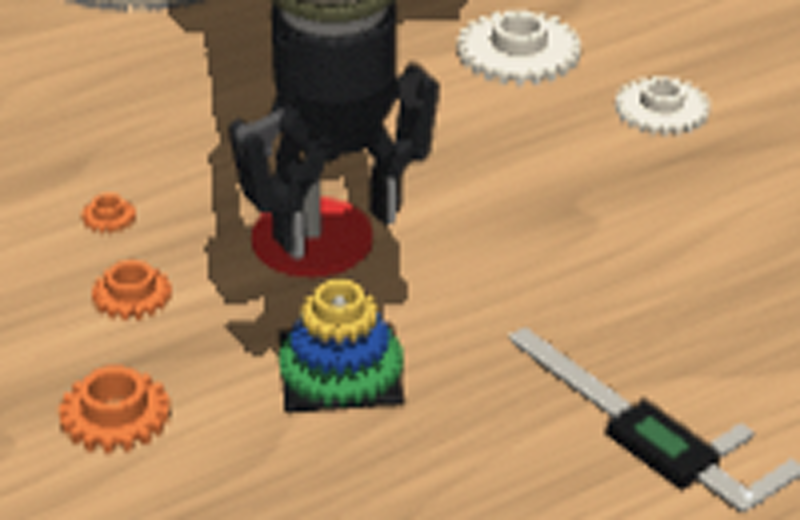

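The stack at (340,345) is complete and level: green, blue, yellow. Next is white at (0.464, 0.237).

>>> {"method": "drive_tool", "body": {
  "steps": [
    [[-0.01, -0.03, 0, 0, -0.4], [-0.012, -0.033, 0, 0, -0.4], [-0.012, -0.033, 0, 0, -0.4], [-0.012, -0.033, 0, 0, -0.4], [-0.012, -0.033, 0, 0, -0.4], [-0.012, -0.033, 0, 0, -0.4], [-0.012, -0.033, 0, 0, -0.4], [-0.012, -0.033, 0, 0, -0.4], [-0.012, -0.033, 0, 0, -0.4], [-0.012, -0.033, 0, 0, -0.4]]
  ]
}}

```text
clock: 15.45
position: [0.4892, 0.1826, 0.1355]
eef_rot: [1.0, -0.0, -0.001, 0.0]
force: [0.6, -0.3, -0.2]
finger_gap: 0.699
```

>>> {"method": "drive_tool", "body": {
  "steps": [
    [[-0.012, -0.03, 0, 0, -0.4], [-0.014, -0.025, 0, 0, -0.4], [0, 0, 0.02, 0, -0.4], [0, 0, 0.02, 0, -0.4], [0, 0, 0.02, 0, -0.4], [0, 0, 0.015, 0, -0.4], [0, 0, 0, 0, -0.4], [0, 0, 0, 0, -0.4]]
  ]
}}

```text
clock: 16.12
position: [0.464, 0.2361, 0.0607]
eef_rot: [1.0, -0.0, -0.001, 0.0]
force: [0.4, -0.2, -0.2]
finger_gap: 0.696
```

Round stand is at (0.4703, −0.0898): dx +6 mm, dy +327 mm after the grasp.

>>> {"method": "drive_tool", "body": {
  "steps": [
    [[0, -0.001, 0.013, 0, -0.4], [0, 0, 0.011, 0, -0.2], [0, 0, 0, 0, 0.6], [0, 0, 0, 0, 0.6], [0, 0, 0, 0, 0.6], [0, 0, 0, 0, 0.6], [0, 0, 0, 0, 0.6], [0, 0, -0.02, 0, 0.6], [0, 0, -0.04, 0, 0.6], [0, 0, -0.03, 0, 0.6]]
  ]
}}

```text
clock: 16.95
position: [0.4646, 0.2372, 0.1296]
eef_rot: [1.0, -0.0, 0.0, -0.0]
force: [0.2, 0.4, 0.3]
finger_gap: 0.369
```

>>> {"method": "drive_tool", "body": {
  "steps": [
    [[0, 0.03, 0, 0, 0.6], [0, 0.033, 0, 0, 0.6], [0.001, 0.035, 0, 0, 0.6], [0.001, 0.035, 0, 0, 0.6], [0.001, 0.035, 0, 0, 0.6], [0.001, 0.035, 0, 0, 0.6], [0.001, 0.035, 0, 0, 0.6], [0.001, 0.033, 0, 0, 0.6], [0, 0.03, 0, 0, 0.6], [0, 0.026, 0, 0, 0.6]]
  ]
}}

```text
clock: 17.78
position: [0.4704, -0.0919, 0.128]
eef_rot: [1.0, -0.001, 0.0, 0.0]
force: [-0.2, 0.6, -1.1]
finger_gap: 0.369
```

>>> {"method": "drive_tool", "body": {
  "steps": [
    [[0, 0, 0, 0, 0.6], [0, 0, 0, 0, 0.6], [0, 0, 0, 0, 0.6]]
  ]
}}

```text
clock: 18.03
position: [0.4703, -0.0893, 0.1277]
eef_rot: [1.0, -0.0, -0.0, -0.0]
force: [-0.3, -0.6, -0.4]
finger_gap: 0.369
```

>>> {"method": "drive_tool", "body": {
  "steps": [
    [[0, 0, 0.012, 0, 0.6], [0, 0, 0.014, 0, 0.6], [0, 0, 0.014, 0, 0.6], [0, 0, 0.014, 0, 0.6], [0, 0, 0.014, 0, 0.6], [0, 0, 0.012, 0, 0.6], [0, 0, 0, 0, 0.6], [0, 0, 0, 0, 0.6]]
  ]
}}

```text
clock: 18.7
position: [0.4704, -0.0887, 0.0476]
eef_rot: [1.0, 0.001, -0.0, -0.0]
force: [-0.2, 0.2, 0.2]
finger_gap: 0.37
```

>>> {"method": "drive_tool", "body": {
  "steps": [
    [[0, 0, 0.001, 0, 0.2], [0, 0, 0, 0, -0.3], [0, 0, 0, 0, -0.4], [0, 0, 0, 0, -0.4], [0, 0, 0, 0, -0.4], [0, 0, -0.025, 0, -0.4], [0, 0, -0.03, 0, -0.4], [0, 0, -0.03, 0, -0.4], [0, 0, 0, 0, -0.4]]
  ]
}}

```text
clock: 19.45
position: [0.4724, -0.0906, 0.1363]
eef_rot: [1.0, -0.0, 0.004, 0.002]
force: [1.3, -0.4, 0.2]
finger_gap: 0.701
```

>>> {"method": "drive_tool", "body": {
  "steps": [
    [[0, 0.03, 0, 0, -0.4], [-0.002, 0.035, 0, 0, -0.4], [-0.003, 0.035, 0, 0, -0.4], [-0.003, 0.025, 0, 0, -0.4], [-0.002, 0.015, 0, 0, -0.4], [0, 0, 0.02, 0, -0.4], [0, 0, 0.03, 0, -0.4], [0, 0, 0.02, 0, -0.4], [0, 0, 0, 0, -0.4], [0, 0, 0, 0, -0.4]]
  ]
}}

```text
clock: 20.28
position: [0.4603, -0.2296, 0.0612]
eef_rot: [1.0, -0.0, -0.001, -0.001]
force: [0.4, -0.4, -0.3]
finger_gap: 0.704
```

```bash
python3 side.py s6.png
```

```text
20.3333 [ 0.46079674 -0.22998673  0.06219343] 0.7011118898021892 [0.80619882 0.51068348 1.15943603]
```

View pics/s6.png

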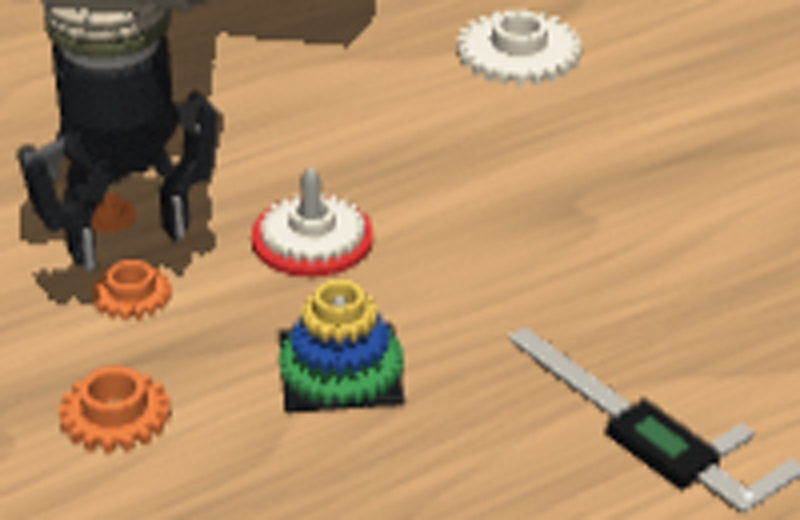

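White is flat on the round base at (312,230), and the jaws are over the middle orange gear at (132,285). Now I'll grasp and carry it (dx +9.5 mm, dy −140 mm).

>>> {"method": "drive_tool", "body": {
  "steps": [
    [[0, 0, 0.014, 0, -0.4], [0, 0, 0.011, 0, -0.2], [0, 0, 0, 0, 0.6], [0, 0, 0, 0, 0.6], [0, 0, 0, 0, 0.6], [0, 0, 0, 0, 0.6], [0, 0, 0, 0, 0.6], [0, 0, -0.02, 0, 0.6], [0, 0, -0.04, 0, 0.6], [0, 0, -0.03, 0, 0.6]]
  ]
}}

```text
clock: 21.17
position: [0.4605, -0.2297, 0.1286]
eef_rot: [1.0, -0.0, 0.0, 0.0]
force: [1.5, -0.6, -0.3]
finger_gap: 0.369
```

>>> {"method": "drive_tool", "body": {
  "steps": [
    [[0.001, -0.025, 0, 0, 0.6], [0.002, -0.033, 0, 0, 0.6], [0.003, -0.035, 0, 0, 0.6], [0.002, -0.03, 0, 0, 0.6], [0.0015, -0.017, 0, 0, 0.6], [0, 0, 0, 0, 0.6], [0, 0, 0, 0, 0.6], [0, 0, 0, 0, 0.6]]
  ]
}}

```text
clock: 21.83
position: [0.4702, -0.0904, 0.1268]
eef_rot: [1.0, -0.0, 0.0, 0.0]
force: [0.2, 0.3, -0.5]
finger_gap: 0.365
```

>>> {"method": "drive_tool", "body": {
  "steps": [
    [[0, 0, 0.012, 0, 0.6], [0, 0, 0.013, 0, 0.6], [0, 0, 0.013, 0, 0.6], [0, 0, 0.013, 0, 0.6], [0, 0, 0.009, 0, 0.6], [0, 0, 0, 0, 0.6], [0, 0, 0, 0, 0.6]]
  ]
}}

```text
clock: 22.42
position: [0.47, -0.0905, 0.0665]
eef_rot: [1.0, -0.001, -0.0, -0.0]
force: [0.0, -0.1, 1.3]
finger_gap: 0.37
```

>>> {"method": "drive_tool", "body": {
  "steps": [
    [[0, 0, 0, 0, 0.2], [0, 0, 0, 0, -0.3], [0, 0, 0, 0, -0.4], [0, 0, 0, 0, -0.4], [0, 0, 0, 0, -0.4], [0, 0, -0.025, 0, -0.4], [0, 0, -0.04, 0, -0.4], [0, 0, -0.04, 0, -0.4], [-0.03, 0, -0.04, 0, -0.4], [-0.03, 0, -0.03, 0, -0.4]]
  ]
}}

```text
clock: 23.25
position: [0.4157, -0.0898, 0.2365]
eef_rot: [1.0, 0.0, 0.001, 0.001]
force: [-1.5, -1.3, 0.3]
finger_gap: 0.695
```

>>> {"method": "drive_tool", "body": {
  "steps": [
    [[-0.03, 0, 0, 0, -0.4], [-0.03, 0, 0, 0, -0.4], [0, 0, 0, 0, -0.4], [0, 0, 0, 0, -0.4], [0, 0, 0, 0, -0.4], [0, 0, 0, 0, -0.4]]
  ]
}}

```text
clock: 23.75
position: [0.3563, -0.0899, 0.2343]
eef_rot: [1.0, 0.0, 0.0, 0.0]
force: [0.7, -0.9, -0.2]
finger_gap: 0.698
```

```bash
python3 side.py s7.png
python3 - <<'E'
from h import *
d=cap("scene");P=cloud(d)
for n,x,y in(("sq",.6085,-.1445),("rd",.4703,-.0898)):
    m=(np.hypot(P[...,0]-x,P[...,1]-y)<.02)&(P[...,2]>.03)&(P[...,2]<.12); print(n,m.sum(),np.percentile(P[m][:,2],[20,50,80,95]).round(4))
E
```

```text
23.8 [ 0.35627239 -0.08988109  0.23417113] 0.702823538093665 [ 0.08133954 -0.72875343 -0.42094304]
sq 193 [0.042  0.0591 0.0663 0.0696]
rd 124 [0.0368 0.0454 0.0518 0.0618]
```

View pics/s7.png

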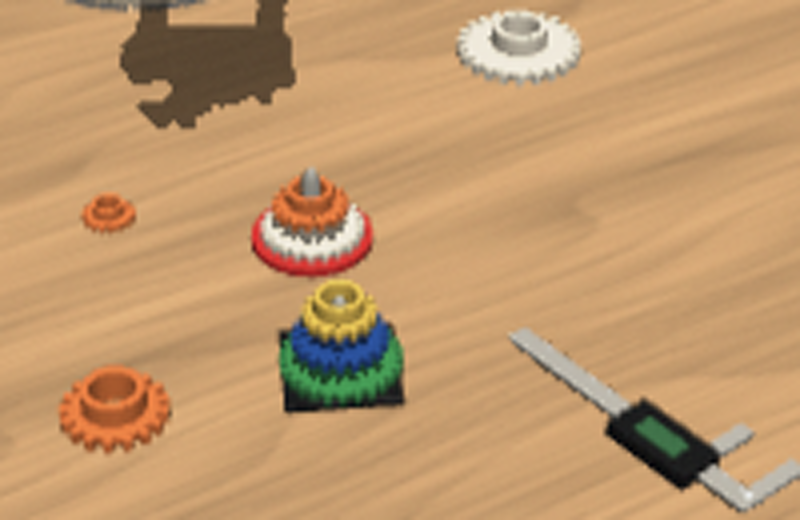

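Both stacks are level at (340,345) and (312,225). The hub tops read about 68 and 48 mm, as they should. The gripper is clear, so I'm handing in.

```bash
python3 -c "
from rig import arm; print(arm.job_done())"
```

```text
the job is handed in; nothing more can be done
None
```

I packed both kits and handed the job in at about 24 s of the 109 s allowed. The hand-in gives no verdict. The square black stand holds green, blue and yellow from the bottom up. The round red stand holds the 76 mm white gear with the middle-sized orange one on top.

- **Final picture:** both stacks look level and threaded on their posts, and the gripper is well clear. The calipers lie where they were. The arm never went near the spool or pen cup, but the last crop did not show them.
- **Height check:** depth readings around each post go up to about 68 mm (square) and about 50 mm (round, apart from the post tip). That fits the expected hub tops of 68 and 48 mm. This is a coarse check, because the camera readings are noisy.
- **Small deviations:** the fingertips pressed lightly on the green disc (about 7 N) during the first grasp, so I gripped the other gears a little higher. Green was also lowered about 4 mm off the post axis, then shifted about 3 mm back before release. Nothing else went wrong.

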